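# Drag a dropped test tile out from under the ware rack

## Task

An unfired test tile has slipped under the low drying rack. Take the rubber spatula, slide its flat head in under the slats until it is over the tile, feel it down onto the tile, press just hard enough to grip it and drag the tile out until it lies in the open, a finger's width clear of the rack's front, then lay the spatula flat on the bench clear of the tile and the rack and let go. The tile is bone dry and cracks under the weight of a half-litre bottle, so press gently; touch it only with the spatula, do not force the spatula against the rack, and leave the unfired pots undisturbed.

Things in the scene. Friction and masses are not known exactly. Their poses are not given: they have to be found in the camera images.
- spatula: Rubber spatula, 258 mm long, 110 g, lying flat; its x axis runs from handle to head, z up. Origin on its underside, in line with the centre line. From the origin along x: dark wooden handle from -138 to -18 mm (24 mm wide, 26 mm high, underside at z 0); steel strip from -18 to 60 mm (26 mm wide, underside 2 mm up, top 8 mm up); red rubber head from 60 to 120 mm (44 mm wide, 10 mm thick, flat underside at z 0).
- spat_grip (a point): Place to hold the spatula: middle of the handle's section (half-way up, 13 mm above its underside), 35 mm behind the spatula's origin, 17 mm behind the handle's front end. Axes as the spatula.
- spat_head (a point): Centre of the flat underside of the red rubber head, 125 mm ahead of spat_grip along the spatula's x axis and 13 mm lower. Axes as the spatula. The rubber grips the tile about twice as well as the bench does; a steady press of 2 to 4 N takes the tile along when drawn slowly (20 mm/s); quick or jerky pulls leave it behind. Held firmly, it gives by roughly 0.3 mm per newton at the head.
- tile: The dropped test tile: 44 x 44 x 8 mm, cream unfired clay with a teal painted top, about 32 g, lying flat on the bench under the rack, seen from above between the slats. Origin at the centre of its underside, z up.
- tile_mid (a point): Centre of the tile, half-way up (4 mm above its underside).
- rack: Low wooden drying rack, fixed to the bench: 200 mm deep (x), 420 mm wide (y), top 42 mm high. Five slats along y, 18 mm wide and 12 mm thick with 27 mm gaps; their undersides are 30 mm above the bench. Carried by two end bearers 18 mm thick and a rail along the rear; open at the front, with a free bay 384 mm wide. Origin at bench level in the middle; x points in from the open front (at x = -100 mm) to the rear, y along the slats.
- rack_front (a point): Middle of the rack's open front edge, at bench level; axes as the rack (x points in under the rack).
- pot_a_mid (a point): Middle of an unfired cream clay cup standing on the rack, 68 mm across, 52 mm high.
- pot_b_mid (a point): Middle of an unfired grey clay bowl standing on the rack, 74 mm across, 40 mm high.
- pot_c_mid (a point): Middle of an unfired cream clay cup standing on the rack, 64 mm across, 60 mm high.
- knife_mid (a point): Middle of a pale wooden modelling knife lying on the bench, 200 mm long along x, 16 mm wide, 12 mm high; not needed.
Not all that is in view belongs to the job. What is meant by the tile is not pink or yellow, and is the larger of those in its own colour.

How it is judged:
By the outcome, as a careful person would: the job done as asked, in the order asked, and still so for the second after the job is handed in, with the robot touching nothing.
It also fails if it takes over 64 s, if anything falls off the work surface, if the arm or the gripper's body presses on something with over 40 N, if the wrist force passes 120 N, or if a joint passes its speed limit or range.

## Robot

A 6-joint arm with a two-finger parallel gripper is mounted at the origin on the work surface. World frame = base frame: x ahead of the robot, y to its left, z up, the work surface at z = 0. Lengths are in m, angles in degrees, forces in N, time in s.
With the tool pointing down it reaches from about 0.325 to 0.775 m from the base axis. Payload 5.5 kg.
Tool frame: the origin (TCP) lies at the centre of the arm's flange, where the gripper is bolted on; the fingertips stand 182 mm ahead of it and the grasp point (between the pads) lies 163 mm ahead of it; z points along the fingers, y is the direction in which the jaws open and shut (so a half turn about z gives the same grasp; the last joint's range is limited). The gripper opens to 88 mm and grips with 3 to 60 N. Pads are 20 mm wide; open, the fingers measure 115 mm over their backs; the gripper's body (75 mm by 178 mm) begins 61 mm behind the grasp point.
Start: joints at [61.152, 5.22, 70.514, -0, 104.267, -3.249], TCP at [0.259, 0.541, 0.405] pointing down, gripper open.
Joint ranges: [-164.24, 164.24], [-49.07, 125.15], [9.68, 141.18], [-86.29, 266.29], [3.28, 154.24], [-151.56, 151.56]. Speed limits (degrees/s): [147.25, 147.25, 172.46, 180, 180, 180].

## Interface

Orientations are given as [roll, pitch, yaw] about the fixed x, y, z axes, in that order (R = Rz(yaw) Ry(pitch) Rx(roll)).
In Python, from station import r gives the robot as it stands. The module is installed in compiled form; this text tells all that it offers. Calls block until the motion is done:
- r.reach(position, orientation): joint-space move of the TCP to a pose.
- r.servo_line(position, rotation=None, speed=0.15): straight line of the TCP; rotation=None keeps the orientation; speed is the mean speed in m/s.
- r.move_joints(angles): joint-space move.
- r.let_go() and r.grab(squeeze=None): open the fingers fully, or close them until they stop; squeeze is the grip in N (None keeps the last).
- r.wait(seconds).
- r.inverse_kinematics(position, orientation): joint angles nearest the present ones, or None.
- r.sense(): the state.
- r.snapshot(name): name is "scene" or "top" or "wrist"; returns a dict with "frame" (400x640x3 uint8, red, green, blue), "fx", "fy", "cx", "cy" (pixels), "dist_coeffs" ([k1, k2, p1, p2, k3] as OpenCV has them; the pictures are not rectified), "R" (3x3) and "t" (3): a world point X has camera coordinates R X + t. Camera axes: x right, y down, z forward; pixel columns grow to the right and rows downward; lengths in m; the calibration is good to about 2 mm. A picture is of the moment at which its call begins. There is no depth.
A pose or a line that the arm cannot do raises r.IKError and nothing moves.
- r.hand_in(): hands the job in, once; it reports no verdict.
The state is a dict: "clock": time; "joints": joint angles; "joint_vel": joint speeds; "joint_torque": joint torques, N m; "tcp_pos": TCP position; "orientation": TCP orientation; "contact_force": force on the tool from outside, world axes, zero at the start; "torque": the same for the moment, N m; "opening": finger opening in m.
Only numpy, scipy, OpenCV 4.12 (cv2) and the standard library are available. Lean on these libraries where they do the work, as an engineer would, in place of code of your own. Each camera call takes 0.05 s, during which the arm holds its last target.

## Working session

There is one attempt and no reset: what is moved stays moved. The work goes in short steps, each a Python script; the robot and the scene stay as the last script left them, time stands still between calls to the robot, and variables do not carry over. Pictures are saved under pics/ and viewed, and the job is handed in when it is done.

```bash
mkdir -p pics; ls; cat > h.py <<'E'
from station import r
import numpy as np, cv2
def snap(n,fn=None):
    s=r.snapshot(n)
    if fn: cv2.imwrite('pics/'+fn+'.png',cv2.cvtColor(s['frame'],cv2.COLOR_RGB2BGR))
    s['K']=np.array([[s['fx'],0,s['cx']],[0,s['fy'],s['cy']],[0,0,1.]]); s['R']=np.array(s['R']);s['t']=np.array(s['t']); s['d']=np.array(s['dist_coeffs'],float)
    return s
def ray(s,px,z):
    px=np.array(px,float).reshape(-1,1,2)
    u=cv2.undistortPoints(px,s['K'],s['d']).reshape(-1,2)
    c=-s['R'].T@s['t']; D=np.c_[u,np.ones(len(u))]@s['R']
    return c+D*((z-c[2])/D[:,2])[:,None]
def proj(s,X):
    return cv2.projectPoints(np.array(X,float).reshape(-1,1,3),cv2.Rodrigues(s['R'])[0],s['t'],s['K'],s['d'])[0].reshape(-1,2)
E
python3 - <<'E'
from h import *
import pickle
for n in ['scene','top','wrist']:
    s=snap(n,n+'0'); pickle.dump(s,open(n+'0.pkl','wb')); print(n,s['fx'],-s['R'].T@s['t'])
st=r.sense();print(st)
E
```

```text
pics
scene 439.8443471549776 [1.33736027 0.14086    1.07029623]
top 385.32981363780493 [ 0.5484748  -0.01168167  0.97853914]
wrist 280.3335769450125 [0.18777887 0.57393479 0.38406897]
{'clock': 0.15, 'joints': array([ 6.11522099e+01,  5.25203259e+00,  7.05664817e+01, -3.05426518e-04,
        1.04267365e+02, -3.24873587e+00]), 'joint_vel': array([-0.01614577, -0.12452778, -0.2275647 , -0.01974207, -0.04780959,
       -0.04998477]), 'joint_torque': array([ 1.90607469e-03, -4.47045171e+01, -4.06906629e+01,  6.98842155e-02,
        2.74717924e-02, -1.21606108e-04]), 'tcp_pos': array([0.25926448, 0.54113678, 0.40377417]), 'orientation': array([-1.79914241e+02, -4.57122793e-03,  1.54400867e+02]), 'contact_force': array([-0.66679003, -0.69118288, -0.48633487]), 'torque': array([-0.04563245, -0.03635106, -0.01592322]), 'opening': 0.08775018320006397}
```

View pics/top0.png

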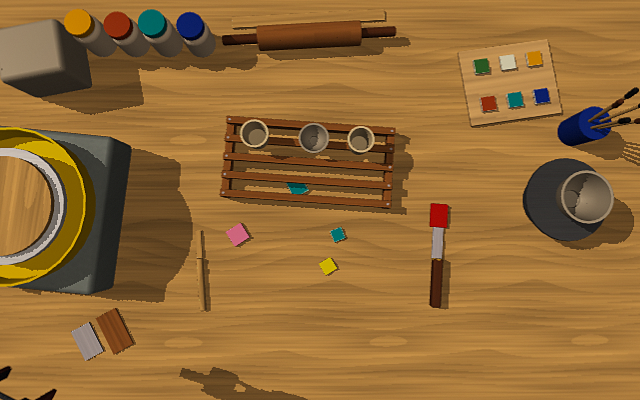

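View pics/scene0.png

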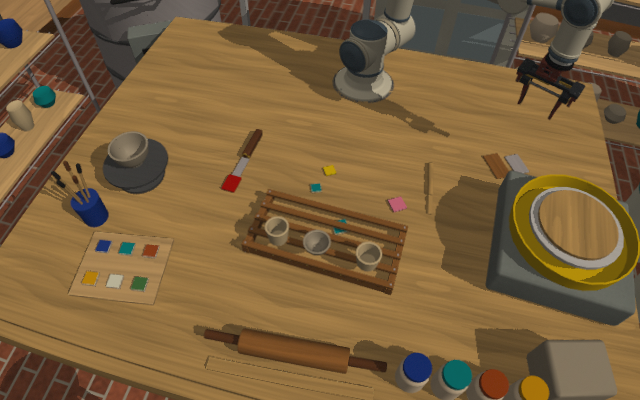

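The teal pieces in the top view are one at (298,188), under the rack between the front slats, and one at (338,235) in the open. Pink (238,235) and yellow (328,266) are excluded by colour. The one under the rack fits; I'll confirm with a crop and measure it.

```bash
python3 - <<'E'
from h import *
import pickle
s=pickle.load(open('top0.pkl','rb'));f=s['frame']
c=f[105:285,210:460]; cv2.imwrite('pics/crop.png',cv2.cvtColor(cv2.resize(c,None,fx=3.2,fy=3.2,interpolation=cv2.INTER_CUBIC),cv2.COLOR_RGB2BGR))
hsv=cv2.cvtColor(f,cv2.COLOR_RGB2HSV)
def comps(m,z,amin=15):
    n,l,st,ce=cv2.connectedComponentsWithStats(m.astype(np.uint8))
    for i in range(1,n):
        if st[i,4]>amin:
            pts=np.argwhere(l==i)[:,::-1].astype(np.float32)
            w=ray(s,pts,z)[:,:2]
            print(st[i],ce[i].round(1),'mean',w.mean(0).round(4),cv2.minAreaRect((w*1000).astype(np.float32)))
H,S,V=[hsv[...,i].astype(int) for i in range(3)]
print('teal');comps((H>80)&(H<100)&(S>120)&(V>60),.008)
print('red');comps(((H<4)|(H>176))&(S>200)&(V>120),.010)
print('steel');comps((S<60)&(V>120),.008,100)
E
```

```text
teal
[138  10  27  25 532] [150.7  21.9] mean [1.0846 0.4318] ((1084.4786376953125, 431.2041931152344), (64.55802917480469, 67.39008331298828), 0.29437392950057983)
[508  92  15  15 182] [514.9  99.1] mean [ 0.883  -0.5122] ((883.0864868164062, -512.05908203125), (35.403228759765625, 35.118614196777344), 9.120095252990723)
[287 183  21  11 159] [297.  187.9] mean [0.6518 0.051 ] ((651.502197265625, 51.07048034667969), (50.6045036315918, 25.40797233581543), 89.97737884521484)
[331 228  14  14 127] [337.3 234.2] mean [ 0.535  -0.0504] ((535.2456665039062, -50.051544189453125), (28.361574172973633, 28.474931716918945), 21.64178466796875)
red
[430 204  18  24 387] [438.4 215.1] mean [ 0.5824 -0.3059] ((582.7001342773438, -305.9310302734375), (43.00365447998047, 57.80754089355469), 85.52616882324219)
steel
[499  55  17  15 185] [507.1  61.7] mean [ 0.9825 -0.4953] ((982.9090576171875, -495.05767822265625), (35.47520446777344, 37.78722381591797), 9.871234893798828)
[   0  148   64  117 1097] [ 34.  198.7] mean [0.6257 0.7092] ((611.6984252929688, 714.4267578125), (292.1462097167969, 156.4906463623047), 3.181612968444824)
[431 227  13  31 308] [437.  242.3] mean [ 0.514  -0.3016] ((514.316650390625, -301.4548645019531), (26.2688045501709, 76.2476806640625), 85.34973907470703)
[ 71 323  32  38 646] [ 86.6 341.2] mean [0.2749 0.5641] ((274.9513854980469, 564.1549072265625), (78.20629119873047, 46.953338623046875), 28.54738998413086)
```

View pics/crop.png

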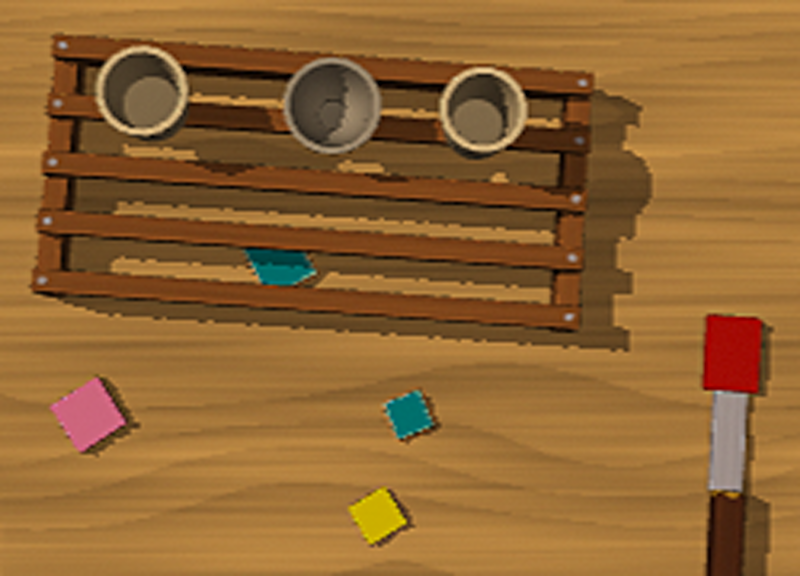

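The crop confirms it. The teal piece under the front slats has a visible part about 50 mm wide and tilted. The open one is about 28 mm square, so the target is the larger, under the rack at (298,188). Next I'll combine views for the tile outline and take the rack corners.

```bash
python3 - <<'E'
from h import *
import pickle
s=pickle.load(open('top0.pkl','rb'));q=pickle.load(open('scene0.pkl','rb'))
def teal(s):
    hsv=cv2.cvtColor(s['frame'],cv2.COLOR_RGB2HSV);H,S,V=[hsv[...,i].astype(int) for i in range(3)]
    return (H>78)&(H<102)&(S>110)&(V>40)
# same thing found in both
m=teal(q);n,l,st,ce=cv2.connectedComponentsWithStats(m.astype(np.uint8))
for i in range(1,n):
    if st[i,4]>5: print(st[i],ce[i].round(1),ray(q,[ce[i]],.008)[0].round(3))
w=pickle.load(open('wrist0.pkl','rb'))
from scipy.spatial.transform import Rotation as Ro
Rt=Ro.from_euler('xyz',r.sense()['orientation'],degrees=True).as_matrix();p=np.array(r.sense()['tcp_pos'])
print('cam in tool',Rt.T@(-w['R'].T@w['t']-p)); print((w['R']@Rt).round(3))
def up(s,x0,y0,x1,y1,k,fn): cv2.imwrite('pics/'+fn+'.png',cv2.cvtColor(cv2.resize(s['frame'][y0:y1,x0:x1],None,fx=k,fy=k,interpolation=cv2.INTER_NEAREST),cv2.COLOR_RGB2BGR))
up(s,270,165,330,210,13,'ct');up(q,310,205,370,250,13,'cs')
E
```

```text
[ 33  86  22  22 370] [43.8 96.3] [ 0.366 -1.156  0.008]
[637 111   3  16  33] [638.3 119.1] [-0.083  1.055  0.008]
[311 184  10   7  60] [315.5 187. ] [ 0.537 -0.05   0.008]
[339 219   7   4  13] [342.5 220.5] [0.637 0.055 0.008]
[334 228  10   5  28] [337.9 230.1] [0.672 0.049 0.008]
[119 242  16  12 129] [126.2 247.7] [ 0.876 -0.514  0.008]
[443 360  29  30 678] [456.8 374.3] [1.    0.411 0.008]
cam in tool [ 0.07863805 -0.0012789   0.01971342]
[[ 0.     1.     0.001]
 [-0.958  0.001 -0.286]
 [-0.286 -0.001  0.958]]
```

View pics/ct.png

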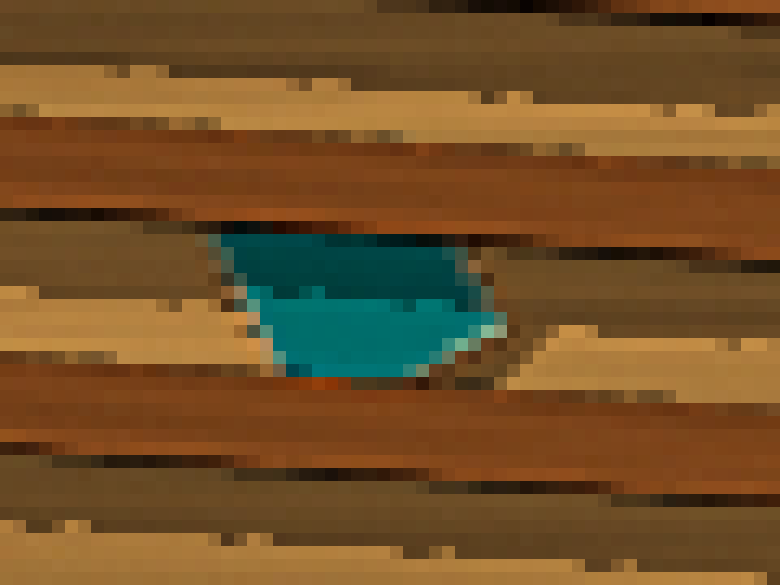

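View pics/cs.png

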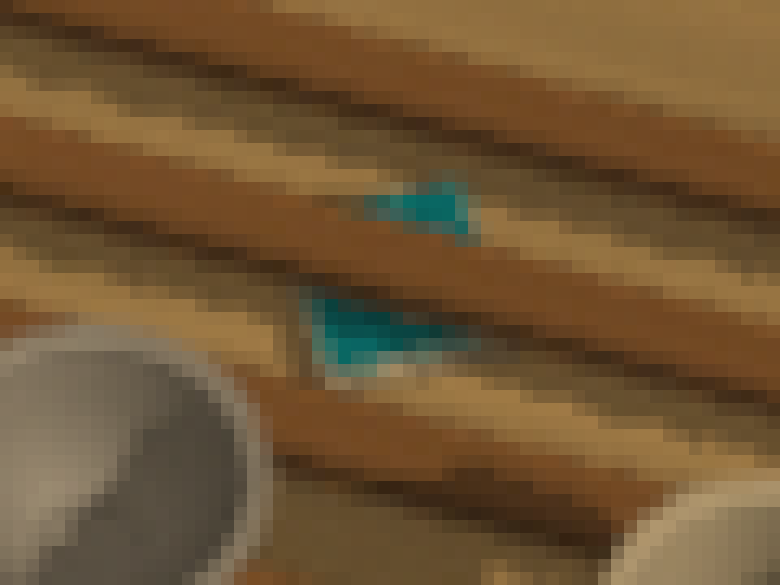

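```bash
python3 - <<'E'
from h import *
import pickle
s=pickle.load(open('top0.pkl','rb'));q=pickle.load(open('scene0.pkl','rb'))
def teal(s):
    hsv=cv2.cvtColor(s['frame'],cv2.COLOR_RGB2HSV);H,S,V=[hsv[...,i].astype(int) for i in range(3)]
    return (H>78)&(H<102)&(S>110)&(V>40)
P=[]
for c,(x0,y0,x1,y1) in ((s,(280,175,315,200)),(q,(325,212,355,240))):
    m=teal(c);yx=np.argwhere(m[y0:y1,x0:x1]);w=ray(c,yx[:,::-1]+[x0,y0],.008)[:,:2]*1000
    P.append(w);print(w.min(0),w.max(0),cv2.minAreaRect(w.astype(np.float32)))
A=np.vstack(P).astype(np.float32);print(cv2.minAreaRect(A));print(cv2.convexHull(A)[:,0].round(0).tolist())
# rack outer top corners, top view crop px /3.2+210,105
px=np.array([[52,36],[593,75],[578,328],[33,292]])/3.2+[210,105]
c=ray(s,px,.042)[:,:2];print('rack corners rl rr fr fl',c.round(4).tolist())
a=np.degrees(np.arctan2(*(c[0]-c[1])[::1]))
for i,j in((1,0),(2,3)): d=c[j]-c[i];print('yaw y',np.degrees(np.arctan2(-d[0],d[1])),np.linalg.norm(d))
for i,j in((2,1),(3,0)): d=c[j]-c[i];print('yaw x',np.degrees(np.arctan2(d[1],d[0])),np.linalg.norm(d))
print('centre',c.mean(0))
for z,n,p in((.1,'pots',[[254,132],[314,136],[360,138]]),(.008,'yellow pink small',[[328,266],[238,235],[338,235]]),(.012,'knife',[[201,232],[205,310]])):print(n,ray(s,p,z).round(3).tolist())
E
```

```text
[638.79417537  25.76923923] [664.21010572  76.36772755] ((651.501708984375, 51.068748474121094), (50.59928512573242, 25.41408920288086), 89.99700164794922)
[630.66686351  36.7271596 ] [679.64662754  63.10963912] ((655.1560668945312, 49.91796875), (26.3720645904541, 48.984615325927734), 89.978515625)
((655.3390502929688, 51.415626525878906), (39.51335144042969, 39.29081344604492), 28.677125930786133)
[[680.0, 45.0], [678.0, 51.0], [664.0, 76.0], [641.0, 66.0], [631.0, 58.0], [639.0, 41.0], [641.0, 36.0], [646.0, 28.0], [649.0, 26.0], [654.0, 28.0], [677.0, 42.0]]
rack corners rl rr fr fl [[0.8257, 0.2238], [0.796, -0.1937], [0.6, -0.1795], [0.6278, 0.235]]
yaw y -4.0722840544346806 0.4185883132658108
yaw y -3.8307057113220506 0.41543937544478754
yaw x -4.138664433239343 0.19648985445136963
yaw x -3.226964966643159 0.19826292743554128
centre [0.7123845  0.02138222]
pots [[0.772, 0.145, 0.1], [0.763, 0.006, 0.1], [0.758, -0.1, 0.1]]
yellow pink small [[0.456, -0.027, 0.008], [0.533, 0.198, 0.008], [0.533, -0.052, 0.008]]
knife [[0.541, 0.289, 0.012], [0.35, 0.276, 0.012]]
```

The two views agree. The tile is centred at about (0.655, 0.051) and turned about 29°. The rack's front is at x≈0.614 there, with yaw about -3.9°. The spatula's yaw is about -3.7° with the grip at about (0.458, -0.298). I'll grasp it now.

```bash
cat >> h.py <<'E'
def F(n=10):
    a=[]
    for _ in range(n):
        a.append(r.sense()['contact_force']); r.wait(0.02)
    return np.mean(a,0),np.std(a,0)
def S(m=''):
    s=r.sense();print(m,round(s['clock'],2),s['tcp_pos'].round(4),s['orientation'].round(2),s['contact_force'].round(2),round(s['opening'],4))
E
python3 - <<'E'
from h import *
O=[180,0,176.3]
r.reach([.4584,-.2978,.30],O);S('above')
snap('wrist','w1')
r.servo_line([.4584,-.2978,.186],speed=.12);S('down');print(F())
r.grab(55);S('grab')
E
```

```text
above 3.19 [ 0.4588 -0.2973  0.3001] [1.8000e+02 2.0000e-02 1.7635e+02] [-0.42 -1.08  0.79] 0.0881
down 4.34 [ 0.4587 -0.298   0.187 ] [-1.7995e+02  8.0000e-02  1.7630e+02] [-0.45  0.12  1.1 ] 0.0878
(array([0.22770206, 0.35824915, 0.09098068]), array([0.56307443, 0.24518959, 0.56696459]))
grab 5.51 [ 0.4584 -0.2978  0.186 ] [-180.     0.   176.3] [-0.17 -0.54 -0.35] 0.0236
```

View pics/w1.png

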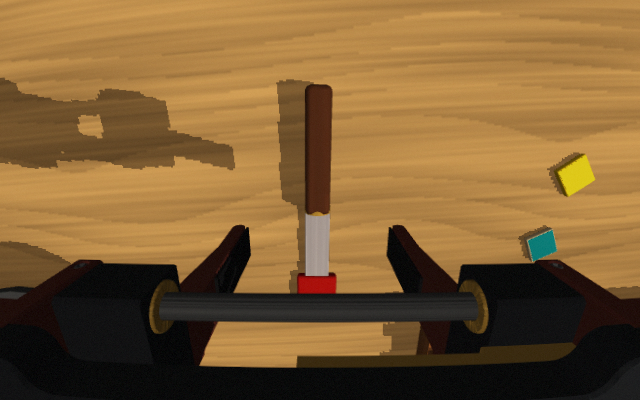

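Wrist view: handle at (318,150), steel at (317,245), red head at (316,285), between the jaws. The opening of 23.6 mm shows the handle is held. Now I'll lift, tare and check the head's position in the air.

```bash
python3 - <<'E'
from h import *
import pickle
r.servo_line([.4584,-.2978,.25],speed=.15)
O=[180,0,176.1]
r.reach([.4358,.0664,.25],O);S('pre')
print('tare air',F(15))
s=snap('top','t2');pickle.dump(s,open('t2.pkl','wb'))
q=snap('scene','s2');pickle.dump(q,open('s2.pkl','wb'))
for c,b in((s,None),(q,None)):
    hsv=cv2.cvtColor(c['frame'],cv2.COLOR_RGB2HSV);H,Sa,V=[hsv[...,i].astype(int) for i in range(3)]
    m=(((H<4)|(H>176))&(Sa>200)&(V>110)).astype(np.uint8)
    n,l,st,ce=cv2.connectedComponentsWithStats(m)
    for i in range(1,n):
        if st[i,4]>40:
            w=ray(c,np.argwhere(l==i)[:,::-1],.074)[:,:2]*1000;print(st[i],ce[i].round(1),cv2.minAreaRect(w.astype(np.float32)))
E
python3 -c "
import cv2,numpy as np
a=cv2.imread('pics/t2.png')[100:330,180:480];b=cv2.imread('pics/s2.png')[100:300,200:440]
cv2.imwrite('pics/c2.png',cv2.resize(a,None,fx=2.6,fy=2.6));cv2.imwrite('pics/c3.png',cv2.resize(b,None,fx=3,fy=3))"
```

```text
pre 7.45 [0.436  0.0658 0.2498] [-1.7997e+02 -1.0000e-02  1.7606e+02] [-0.24 -0.33 -1.43] 0.0234
tare air (array([ 0.16378767, -0.11248481, -1.17173475]), array([0.46457631, 0.5709303 , 0.61559881]))
[283 211  20  26 438] [292.6 223.7] ((560.1961669921875, 56.68773651123047), (41.35053634643555, 58.25271224975586), 85.57460021972656)
[341 179  18  18 223] [349.9 187.6] ((563.8054809570312, 57.78167724609375), (40.018226623535156, 57.50374984741211), 85.5027847290039)
```

View pics/c2.png

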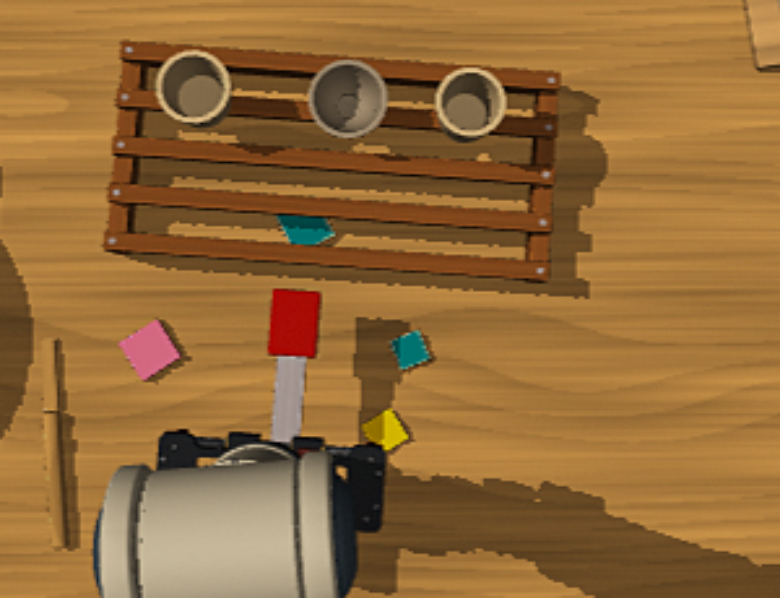

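View pics/c3.png

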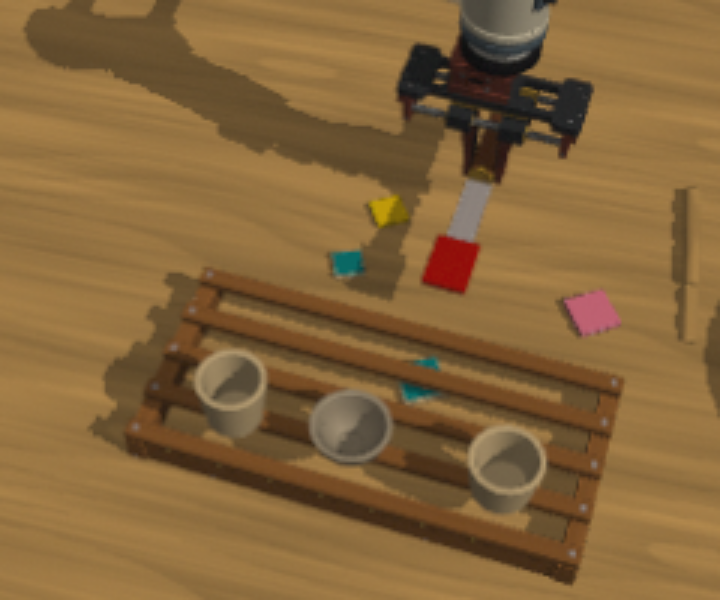

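The head at (292,223) sits at (0.560, 0.057), within 1 mm of where it should be. It points straight at the tile, and the rack is clear. Next I'll lower to mid-gap, slide in and then feel down.

```bash
python3 - <<'E'
from h import *
r.servo_line([.4358,.0664,.2005],speed=.08)
r.wait(.2);f0=F(15)[0];S('low');print('tare',f0)
r.servo_line([.5306,.0599,.2005],speed=.06);r.wait(.2);S('in')
f1=F(15)[0];print('in',f1-f0)
np.save('f0.npy',f1)
if np.abs(f1-f0).max()<.8:
    for z in [.1975,.196,.1952,.1946,.194,.1935,.193]:
        r.servo_line([.5306,.0599,z],speed=.015);r.wait(.1)
        f=F(12)[0]-f1;print(z,round(r.sense()['tcp_pos'][2],5),f.round(2))
        if f[2]>1.0:break
S('end')
q=snap('top','t3');snap('scene','s3')
E
python3 -c "
import cv2
a=cv2.imread('pics/t3.png')[140:300,220:380]
cv2.imwrite('pics/c4.png',cv2.resize(a,None,fx=3.7,fy=3.7))"
```

```text
low 9.02 [0.4358 0.0664 0.2007] [1.800e+02 1.000e-02 1.761e+02] [ 0.31  0.17 -1.79] 0.0237
tare [ 0.12235908  0.0614806  -1.35810021]
in 10.95 [0.5305 0.0599 0.2006] [1.800e+02 1.000e-02 1.761e+02] [ 0.12 -0.43 -1.49] 0.0235
in [-0.0631457  -0.22037864 -0.06755677]
0.1975 0.19759 [-0.16  0.18  0.43]
0.196 0.19603 [ 0.01 -0.02  0.28]
0.1952 0.19523 [0.05 0.26 0.21]
0.1946 0.19461 [-0.14  0.    0.4 ]
0.194 0.19399 [0.06 0.14 0.23]
0.1935 0.19364 [-1.44  0.28  2.41]
end 14.6 [0.5306 0.0599 0.1936] [1.800e+02 1.000e-02 1.761e+02] [-1.18 -0.69  2.06] 0.0237
```

View pics/c4.png

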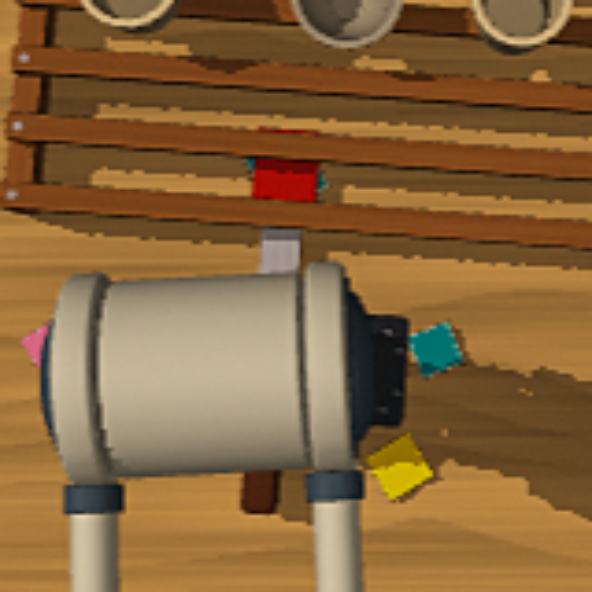

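The head lies squarely over the tile, with teal showing on both sides at (252,165) and (322,183) in the crop. Contact is about 2.2 N net. I'll check the steady force, trim toward 2.8 N and start the drag slowly.

```bash
python3 - <<'E'
from h import *
f0=np.load('f0.npy'); f0[2]+=.28
z=.1935
f=F(20)[0]-f0;print('steady',f.round(2))
for _ in range(3):
    if f[2]>2.5: break
    z-=.00012; r.servo_line([.5306,.0599,z],speed=.01);r.wait(.1);f=F(20)[0]-f0;print(z,r.sense()['tcp_pos'][2].round(5),f.round(2))
u=np.array([np.cos(np.radians(-3.9)),np.sin(np.radians(-3.9))])
p=np.array([.5306,.0599])-.03*u
r.servo_line([p[0],p[1],z],speed=.015);print('after',(F(15)[0]-f0).round(2));S()
snap('top','t4');np.save('z.npy',z)
E
python3 -c "
import cv2
a=cv2.imread('pics/t4.png')[140:300,220:380]
cv2.imwrite('pics/c5.png',cv2.resize(a,None,fx=3.7,fy=3.7))"
```

```text
steady [-1.64  0.23  2.99]
after [ 1.09 -0.2   2.87]
 17.43 [0.5007 0.0619 0.1935] [-180.     0.   176.1] [0.84 1.21 1.33] 0.0235
```

View pics/c5.png

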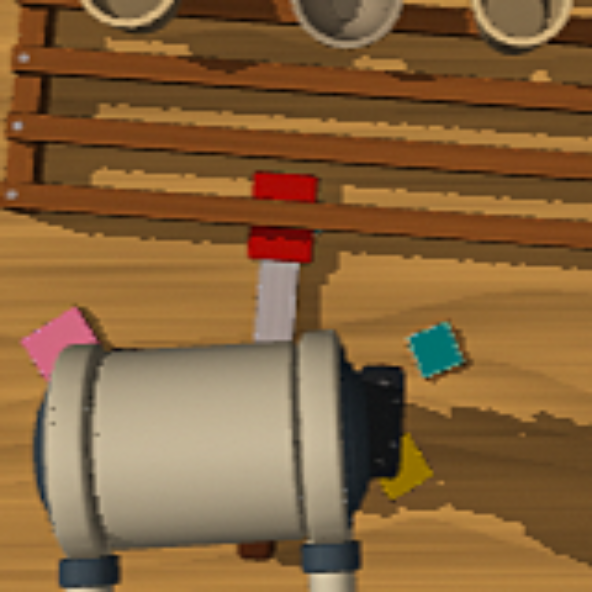

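No teal is left behind in the gap, and the force held at 2.9 N, so the tile is coming along. I'll continue the drag.

```bash
python3 - <<'E'
from h import *
f0=np.load('f0.npy'); f0[2]+=.28
z=float(np.load('z.npy'))
u=np.array([np.cos(np.radians(-3.9)),np.sin(np.radians(-3.9))])
for d in (.065,.099):
    p=np.array([.5306,.0599])-d*u
    r.servo_line([p[0],p[1],z],speed=.016);print(d,(F(12)[0]-f0).round(2))
S();snap('top','t5')
E
python3 -c "
import cv2
a=cv2.imread('pics/t5.png')[140:300,220:380]
cv2.imwrite('pics/c6.png',cv2.resize(a,None,fx=3.7,fy=3.7))"
```

```text
0.065 [1.19 0.13 2.8 ]
0.099 [1.23 0.08 2.88]
 22.49 [0.4319 0.0666 0.1935] [180.   -0.  176.1] [1.83 0.14 1.81] 0.0238
```

View pics/c6.png

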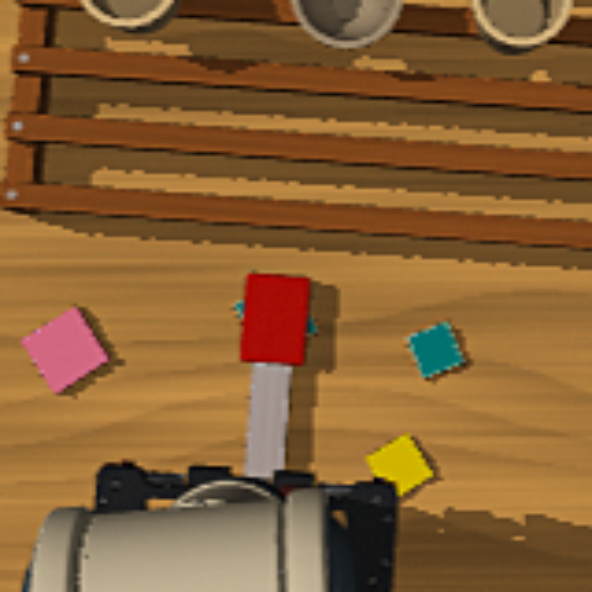

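The tile's corners show on both sides of the head at (240,308) and (313,325), so it is out of the rack with no slip. I'll lift off gently and measure it.

```bash
python3 - <<'E'
from h import *
x,y=.5306-.099*np.cos(np.radians(3.9)),.0599+.099*np.sin(np.radians(3.9))
r.servo_line([x,y,.197],speed=.02);r.servo_line([x,y,.26],speed=.12)
r.reach([.4584,-.2978,.26],[180,0,176.3]);S()
s=snap('top','t6')
hsv=cv2.cvtColor(s['frame'],cv2.COLOR_RGB2HSV);H,Sa,V=[hsv[...,i].astype(int) for i in range(3)]
m=((H>80)&(H<100)&(Sa>120)&(V>60)).astype(np.uint8)
n,l,st,ce=cv2.connectedComponentsWithStats(m)
for i in range(1,n):
    if st[i,4]>40:
        w=ray(s,np.argwhere(l==i)[:,::-1],.008)[:,:2]*1000;print(st[i],cv2.minAreaRect(w.astype(np.float32)),w.max(0))
cv2.imwrite('pics/c7.png',cv2.resize(cv2.cvtColor(s['frame'][100:330,200:500],cv2.COLOR_RGB2BGR),None,fx=2.6,fy=2.6))
E
```

```text
24.91 [ 0.4587 -0.2969  0.2598] [ 1.7996e+02 -1.0000e-02  1.7636e+02] [ 0.64  0.36 -1.48] 0.0238
[138  10  27  25 533] ((1084.4786376953125, 431.2041931152344), (64.55802917480469, 67.39008331298828), 0.29437392950057983) [1116.80655237  464.93990393]
[508  92  15  15 182] ((883.0864868164062, -512.05908203125), (35.403228759765625, 35.118614196777344), 9.120095252990723) [ 901.84730074 -494.26260041]
[284 216  21  21 249] ((557.1150512695312, 58.38069152832031), (40.91856384277344, 39.764068603515625), 29.85757827758789) [580.69792508  83.36068003]
[331 228  14  14 126] ((535.2456665039062, -50.051544189453125), (28.361574172973633, 28.474931716918945), 21.64178466796875) [550.40241873 -34.67598045]
```

View pics/c7.png

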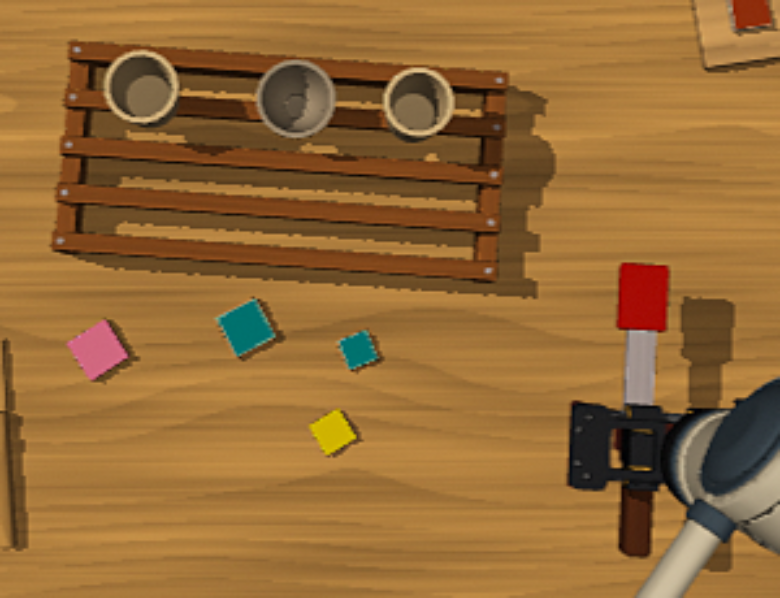

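The tile is whole at (247,328) in the crop, which is (0.557, 0.058), with its nearest corner about 27 mm clear of the rack. The pots and the other pieces are unmoved. Now I'll lay the spatula down.

```bash
python3 - <<'E'
from h import *
X=[.4584,-.2978]
r.servo_line(X+[.190],speed=.08);r.wait(.2);f0=F(12)[0]
for z in [.1875,.1866,.1862,.1858,.1855,.1852]:
    r.servo_line(X+[z],speed=.015);r.wait(.1);f=F(10)[0]-f0;print(z,f.round(2))
    if f[2]>1.0:break
r.let_go();r.wait(.2);S('open')
r.servo_line(X+[.30],speed=.12)
r.reach([.40,-.05,.40],[180,0,176.3]) if False else None
S('up');r.wait(.3)
s=snap('top','t7');snap('scene','s7')
hsv=cv2.cvtColor(s['frame'],cv2.COLOR_RGB2HSV);H,Sa,V=[hsv[...,i].astype(int) for i in range(3)]
for m in (((H>80)&(H<100)&(Sa>120)&(V>60)),(((H<4)|(H>176))&(Sa>200)&(V>120))):
  n,l,st,ce=cv2.connectedComponentsWithStats(m.astype(np.uint8))
  for i in range(1,n):
    if st[i,4]>100 and st[i,0]<480 and st[i,1]>150:
        w=ray(s,np.argwhere(l==i)[:,::-1],.009)[:,:2]*1000;print(st[i],cv2.minAreaRect(w.astype(np.float32)))
E
```

```text
0.1875 [ 0.24 -0.04  0.23]
0.1866 [ 0.21 -0.01 -0.02]
0.1862 [ 0.31 -0.09  0.33]
0.1858 [0.3  0.23 1.47]
open 29.8 [ 0.4584 -0.2978  0.1858] [180.   -0.  176.3] [0.4  0.48 0.22] 0.088
up 30.9 [ 0.4583 -0.2977  0.2988] [ 1.7994e+02 -9.0000e-02  1.7630e+02] [-0.12  0.98 -0.  ] 0.0877
[284 216  21  21 250] ((557.041748046875, 58.26616668701172), (40.69028091430664, 40.33831787109375), 28.726408004760742)
[331 228  14  14 126] ((535.2593383789062, -50.01198959350586), (28.332338333129883, 28.44559669494629), 21.64173126220703)
[429 203  18  25 389] ((582.8108520507812, -305.1565246582031), (43.10627746582031, 58.51261901855469), 85.99616241455078)
```

View pics/t7.png

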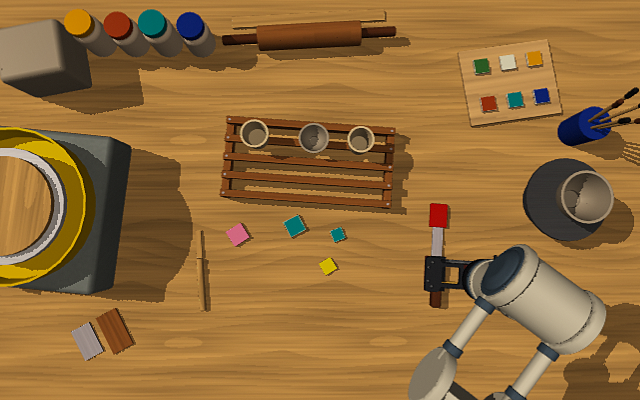

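View pics/s7.png

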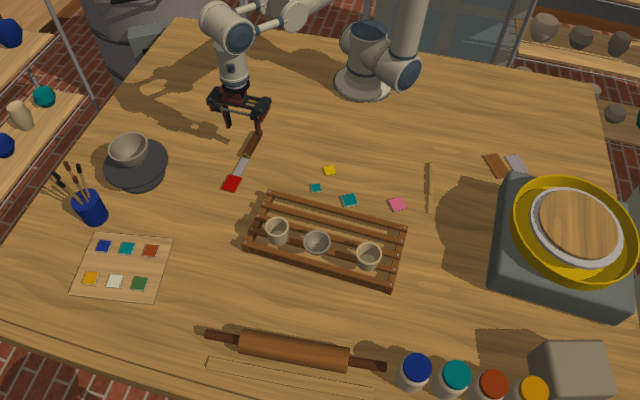

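The spatula lies flat with its head at (438,215) in the top view, and the gripper is open and well above it. The tile is in the open at (295,226), and the pots are unmoved at (254,133), (314,137) and (360,139). I'm handing in.

```bash
python3 -c "
from h import *
r.hand_in();S()"
```

```text
the job is handed in; nothing more can be done
the job is handed in; nothing more can be done
```

The tile is out in the open, about 27 mm clear of the rack's front, and I've handed the job in at about 31 s of the 64 s allowed.

- **Drag:** I held the spatula with 55 N, slid its head under the slats and felt down to contact at about 2.2 N. It settled at about 3 N, and I drew the tile out 99 mm at about 16 mm/s with the press reading 2.8–2.9 N at each stop.
- **Tile:** the last top view puts it whole at about (0.557, 0.058), turned 29° as it was under the rack.
- **Spatula:** it is back at its starting place, within about 1 mm, lying flat well clear of the tile and the rack. The gripper is open and about 11 cm above it.
- **Rack, pots and other pieces:** the pots and the loose pieces look unmoved in the pictures. The force readings before, during and after sliding in showed no sign of pressing on the rack.

Two small disagreements:
- **Cameras:** the scene and top cameras differed by 2–4 mm in x.
- **Force zero:** the vertical force zero drifted by about 0.3 N, which I allowed for.

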